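# Seat the filter housing on its pinned stand and unscrew the cap

### The job

Set the closed filter housing on its service stand, with both foot holes over the two locating pins and the foot flat on the plate, so that the pins keep it from turning. Then unscrew its tight cap anticlockwise until the threads let go, lift it straight off and finish while still holding the cap level, a couple of centimetres above the open mouth and clear of it, with the housing still seated. Leave the other things on the bench where they are.

Things in the scene. Friction and masses are not known exactly. Their poses are not given: they have to be found in the camera images.
- stand: Fixed dark steel plate 128 x 76 x 15 mm with two upright locating pins 12 mm across, 22 mm tall above the plate (the top 6 mm tapers to a 6 mm tip), at x = +38 and -38 mm. Origin: centre of the plate's underside, on the bench; x along the plate's length through both pins; z up. The two ends are alike.
- stand_seat (a point): Centre of the top of the stand's plate, midway between the pins, 15 mm above the stand's origin: where the housing's origin must come, with the foot along the plate.
- housing: Loose aluminium filter housing like a jar, about 0.45 kg, upright, capped: foot 104 x 60 x 8 mm with two 16 mm through holes at x = +38 and -38 mm; round body 52 mm across up to 68 mm; neck 40 mm across up to the rim at 88 mm. Origin: centre of the foot's underside; x along the foot through both holes; z up. The two ends are alike. Closed, it can be lifted, carried and turned by the cap.
- housing_mouth (a point): Centre of the mouth's rim, 88 mm above the housing's origin. Two thread lugs stand out from the neck just below it, as on a jam jar, and a rubber ring on the shoulder presses the closed cap up against them with about 20 N. Unless the pins brace it, the housing turns along with the cap.
- cap: Loose black screw cap, 80 g: skirt 64 mm across, 25 mm high, with a hexagon on top. Origin: centre of the skirt's lower edge, 70 mm above the housing's origin when closed; z up; x through two low pointer ribs on the skirt at +x and -x (ends alike). Closed, the ribs' line lies 67 to 83 degrees clockwise, from above, of the line through the foot's holes.
- cap_hex (a point): Centre of the top of the cap's hexagon, 50 mm above the cap's origin. Hexagon 36 mm across flats, 25 mm high; one pair of flats faces the cap's +y and -y. Grip it from above, 70 N or more. Turning takes 0.3 to 0.6 N m. Anticlockwise, it comes free (springs up 2 mm, not before) 17 degrees short of the ribs pointing over the holes, and lifts off from there to 55 degrees past, where a stop is.
- spanner: Bystander: steel open-ended spanner 183 x 24 x 6 mm lying along x between the stand and the housing. Origin: centre of its underside.
- nut: Bystander: steel hexagon nut 24 x 27 x 13 mm beyond the spanner. Origin: centre of its underside.
- wrench: Bystander: adjustable wrench 198 x 45 x 12 mm lying across, right of it, before the drawer unit, which with the tall locker farther right bounds the free room. Origin: centre of its underside.
- tape_measure: Bystander: tape measure 36 x 83 x 66 mm standing at the back. Origin: centre of its underside.
Not all that is in view belongs to the job. Leave any blue or turquoise look-alike of the cap alone.

How it is judged (in metres and radians):
On the way, in this order (a step that is already met when the one before it is completed fails the run):
1. the closed housing stands on the stand, over both pins and flat on the plate (z of housing in the frame of stand below 0.0175 m and horizontal distance between housing and stand_seat below 0.006 m and angle between the x axis of housing and the x axis of stand, either way round below 0.12 rad and angle between housing's own z axis and vertical below 0.05 rad and z of cap in the frame of housing below 0.075 m and angle between the x axis of cap and the x axis of housing, either way round above 0.7 rad), for 0.2 s.
2. the cap is turned until its threads are free, with the housing seated on the pins (z of housing in the frame of stand below 0.0185 m and horizontal distance between housing and stand_seat below 0.007 m and angle between the x axis of cap and the x axis of housing, either way round below 0.45 rad), for 0.1 s.
At the end, for the whole second after the job is handed in: Housing flat on the stand over both pins (within 6 mm of the seat, foot at most 2.5 mm off the plate); the fingers hold the cap still and level (0.2 rad), its lower edge 3 to 50 mm above the rim, within 30 mm sideways of the mouth, not touching the housing (z of housing in the frame of stand below 0.0175 m and horizontal distance between housing and stand_seat below 0.006 m and angle between the x axis of housing and the x axis of stand, either way round below 0.12 rad and angle between housing's own z axis and vertical below 0.05 rad and z of cap in the frame of housing_mouth between 0.003 and 0.05 m and horizontal distance between cap and housing_mouth below 0.03 m and angle between cap's own z axis and vertical below 0.2 rad and contact force between cap and the fingers above 2 N and contact force between cap and housing below 0.2 N and contact force between the fingers and housing below 0.5 N and linear speed of cap below 0.03 m/s); the arm keeps its last pose, push and grip.
It fails at once if the spanner, nut, wrench or tape measure is shifted by more than 30 mm (distance of any of spanner, nut, wrench, tape_measure from where it was at the start of the episode above 0.03 m).
It fails at once if the housing is tipped over (angle between housing's own z axis and vertical above 0.6 rad).
It also fails if it takes over 51 s, if anything falls off the work surface, if the arm or the gripper's body presses on something with over 40 N, if the wrist force passes 120 N, or if a joint passes its speed limit or range.

### The arm

A 6-joint arm with a two-finger parallel gripper is mounted at the origin on a cart in front of the work surface, level with it; the furniture and walls round the work are solid. World frame = base frame: x ahead of the robot, y to its left, z up, the work surface at z = 0. Lengths are in m, angles in degrees, forces in N, time in s.
With the tool pointing down it reaches from about 0.375 to 0.9 m from the base axis. Payload 3.1 kg.
Tool frame: the origin (TCP) lies midway between the tips of the shut fingers; the grasp point (between the pads) lies 19 mm behind it; z points along the fingers, y is the line along which they close (so a half turn about z gives the same grasp; the last joint's range is limited). The gripper opens to 87 mm and grips with 3 to 60 N. Pads are 19 mm wide; open, the fingers measure 117 mm over their backs; the gripper's body (75 mm by 190 mm) begins 51 mm behind the grasp point.
Start: joints at [-10.227, 30.224, 82.088, -0, 67.689, -10.227], TCP at [0.625, 0, 0.223] pointing down, gripper open.
Joint ranges: [-176.69, 176.69], [-43.24, 126.21], [12.49, 139.97], [-82, 262], [0, 151.66], [-163.58, 163.58]. Speed limits (degrees/s): [159.86, 159.86, 180, 180, 180, 180].

### API

Orientations are given as a 3x3 rotation matrix whose columns are the frame's x, y, z axes.
In Python, from rig import read_state, optics, bot gives the robot as it stands. The module is installed in compiled form; this text tells all that it offers.
- The arm moves only by the tool send_rows, never from a script. Its argument "commands" is a list of rows, each a list of 7 numbers: the turn, a rotation vector about the tool's x, y, z in units of 5 degrees (1.0 is 5 degrees), then the shift along the tool's x, y, z in units of 30 mm (1.0 is 30 mm), then the opening, from 0 (shut) to 1 (fully open). In form: [[rx, ry, rz, tx, ty, tz, gripper], ...]. A call has 1 to 20 rows; each row is the pose to reach, as a shift and turn from the pose commanded when the call began, along the tool's axes at that moment; what a row does not reach only later rows make up. A row lasts 1/12 s, in which the tool goes at most 41.7 mm and 7.16 degrees, less where a joint would pass 70% of its speed; a pose out of reach is approached as far as the arm can. A call with a gripper value outside its range is refused whole. The fingers move at their own pace and stop on an object; the grip force is fixed at half the most. Time passes only in rows, so rows that repeat a pose let the fingers close. It gives the time, the measured TCP pose, the force, the opening and the grip force at its end, in the units of the state.
- read_state(): the state, without advancing time (a new reading comes with each control period).
- optics.capture(name): name is "scene" or "side" or "wrist"; returns a dict with "image" (384x512x3 uint8, blue, green, red), "intrinsics" (3x3 intrinsics, pixels), "extrinsics" (4x4, takes a point from world to camera coordinates); the wrist camera has in their place "T_tool_cam" (4x4, takes a point from camera to tool coordinates, whose origin is the TCP and whose axes are the flange's). Camera axes: x right, y down, z forward; pixel columns grow to the right and rows downward; lengths in m; the calibration is good to about 2 mm. A picture is of the moment at which its call begins: read the wrist's pose just before it. There is no depth.
- bot.hand_in(): hands the job in; it is judged then, once.
The state is a dict: "time_s": time; "joint_positions": joint angles; "qvel": joint speeds; "tau": joint torques, N m; "position": TCP position; "tcp_rot": TCP orientation; "force": force on the tool from outside, world axes, zero at the start; "moment": the same for the moment, N m; "opening": opening from 0.0 (shut) to 1.0 (fully open); "grasp_force": force on a finger pad.
Only numpy, scipy, OpenCV 4.12 (cv2) and the standard library are available. Lean on these libraries where they do the work, as an engineer would, in place of code of your own. Each camera call takes 0.05 s, during which the arm holds its last target. There are 200 camera calls.

## Working session

There is one attempt and no reset: what is moved stays moved. The work goes in short steps, Python scripts to look and compute and a tool call to move; the robot and the scene stay as the last step left them, time stands still between calls to the robot, and variables do not carry over. Pictures are saved under pics/ and viewed, at most 10 in all, crops included, and the job is handed in when it is done.

Besides the shell and the picture viewer there is one more tool, called after "Request:" by a JSON object that holds its "method" and its "body", one argument or row to a line. send_rows: Moves the arm, as the interface text tells. Its arguments: {"type":"object","properties":{"commands":{"type":"array","items":{"type":"array","items":{"type":"number"}}}},"required":["commands"]}

```bash
mkdir -p pics; cat > h.py <<'E'
import numpy as np, cv2
from rig import read_state, optics, bot
def cam(name):
    s=read_state(); c=optics.capture(name); K=np.array(c["intrinsics"])
    if name=="wrist":
        T=np.eye(4);T[:3,:3]=np.array(s["tcp_rot"]).reshape(3,3);T[:3,3]=s["position"]
        W=T@np.array(c["T_tool_cam"])
    else: W=np.linalg.inv(np.array(c["extrinsics"]))
    return c["image"],K,W
def ray(K,W,uv):
    d=W[:3,:3]@np.linalg.inv(K)@np.array([uv[0],uv[1],1.]); return W[:3,3],d
def onz(K,W,uv,z):
    o,d=ray(K,W,uv); return o+d*(z-o[2])/d[2]
def proj(K,W,p):
    q=np.linalg.inv(W)@np.append(p,1); q=K@q[:3]; return q[:2]/q[2]
E
python3 - <<'E'
from h import *
a=[]
for n in("scene","side","wrist"):
    im,K,W=cam(n); cv2.imwrite(f"pics/{n}0.png",im); print(n,W.round(3).tolist(),K.round(1).tolist())
s=read_state(); print(s)
E
```

```text
scene [[0.75, -0.37, 0.549, -0.063], [-0.662, -0.394, 0.638, -1.026], [-0.02, -0.842, -0.54, 0.704], [0.0, 0.0, 0.0, 1.0]] [[485.2, 0.0, 255.3], [0.0, 485.2, 186.1], [0.0, 0.0, 1.0]]
side [[0.628, -0.577, 0.523, 0.013], [-0.779, -0.459, 0.428, -0.774], [-0.007, -0.676, -0.737, 0.87], [0.0, 0.0, 0.0, 1.0]] [[396.2, 0.0, 259.3], [0.0, 396.2, 194.0], [0.0, 0.0, 1.0]]
wrist [[1.0, 0.001, -0.002, 0.625], [0.001, -0.966, -0.258, 0.071], [-0.003, 0.258, -0.966, 0.384], [0.0, 0.0, 0.0, 1.0]] [[291.4, 0.0, 256.6], [0.0, 291.4, 194.9], [0.0, 0.0, 1.0]]
{'time_s': 0.15, 'joint_positions': array([-1.02273485e+01,  3.02648332e+01,  8.21380177e+01,  5.92322184e-04,
        6.76905500e+01, -1.02271091e+01]), 'qvel': array([ 0.04838747, -0.20119382, -0.23951872,  0.10973005, -0.02437296,
        0.06271679]), 'tau': array([ 9.14956272e-04, -4.40429199e+01, -1.76841742e+01,  6.33679633e-02,
        5.52540855e-02, -1.06930895e-04]), 'position': array([6.24449699e-01, 1.31152249e-04, 2.21825153e-01]), 'tcp_rot': array([[ 8.34993977e-06,  9.99998716e-01, -1.60255430e-03],
       [ 9.99999955e-01, -7.87102077e-06,  2.98853360e-04],
       [ 2.98840363e-04, -1.60255672e-03, -9.99998671e-01]]), 'force': array([-0.30680542, -0.44818241, -0.28528966]), 'moment': array([0.02515793, 0.01784554, 0.01170638]), 'grasp_force': 0.0, 'opening': 0.9995875329867188}
```

View pics/scene0.png

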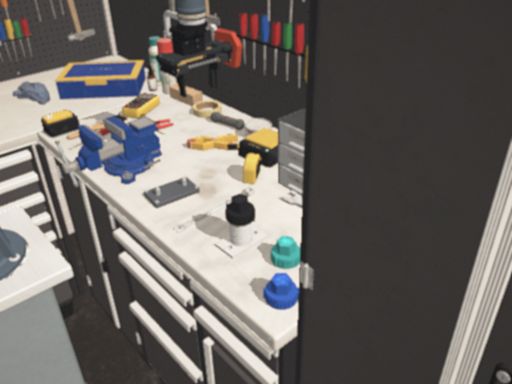

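View pics/side0.png

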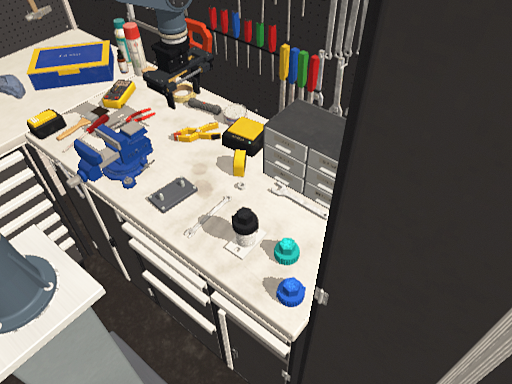

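View pics/wrist0.png

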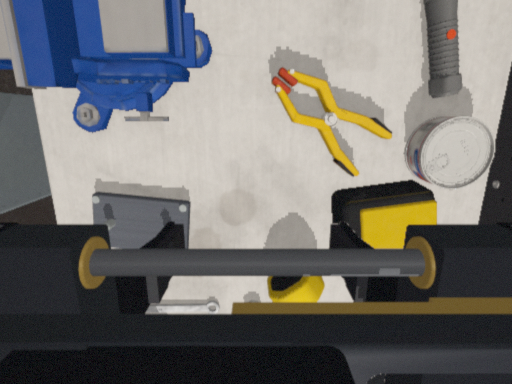

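The black cap and housing are at scene (240,215) and side (245,225). The look-alikes are teal at scene (285,250) / side (288,250) and blue at scene (282,291) / side (291,292), so I choose the black one. The stand is at scene (172,191) / side (173,193). The wrist view shows the stand only partly, at (140,220).

```bash
python3 - <<'E'
from h import *
S,K,W=cam("scene"); D,K2,W2=cam("side")
def tri(a,b):
    o1,d1=ray(K,W,a);o2,d2=ray(K2,W2,b)
    A=np.c_[d1,-d2];t=np.linalg.lstsq(A,o2-o1,rcond=None)[0]
    return (o1+d1*t[0]).round(3),(o2+d2*t[1]).round(3)
print("cap",tri((239,199),(244,212)))
print("stand",onz(K,W,(172,191),.015),onz(K2,W2,(172,194),.015))
for n,p in dict(spA=(183,236),spB=(229,198),nut=(240,186),wrA=(272,188),wrB=(325,213),tape=(239,160),teal=(287,250),blue=(290,292)).items(): print(n,onz(K2,W2,p,0.01).round(3))
crop=cv2.resize(D[170:310,140:340],None,fx=4,fy=4,interpolation=cv2.INTER_CUBIC);cv2.imwrite("pics/crop1.png",crop)
E
```

```text
cap (array([ 0.477, -0.343,  0.115]), array([ 0.478, -0.344,  0.115]))
stand [ 0.46437271 -0.07994468  0.015     ] [ 0.46048576 -0.0770948   0.015     ]
spA [ 0.376 -0.21   0.01 ]
spB [ 0.556 -0.215  0.01 ]
nut [ 0.613 -0.209  0.01 ]
wrA [ 0.666 -0.289  0.01 ]
wrB [ 0.682 -0.465  0.01 ]
tape [ 0.698 -0.131  0.01 ]
teal [ 0.514 -0.456  0.01 ]
blue [ 0.421 -0.533  0.01 ]
```

View pics/crop1.png

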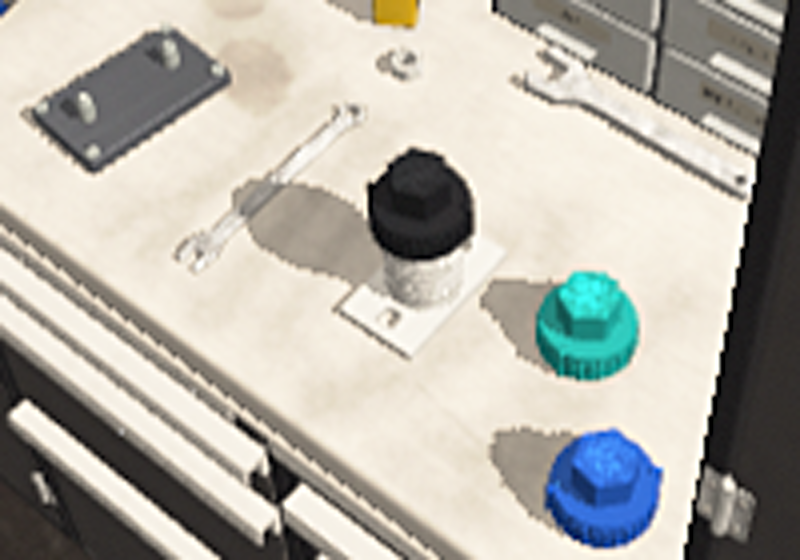

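Black cap confirmed at about (0.477,-0.343), top at z≈0.115. The foot's near hole shows at crop (390,318). The stand is at about (0.462,-0.078), its pins at crop (85,105) and (168,50). Next I look at the stand from above with the wrist camera.

Request:
{"method": "send_rows", "body": {
  "commands": [
    [0,0,0,-4.97,-5.43,-0.93,1],
    [0,0,0,-4.97,-5.43,-0.93,1],
    [0,0,0,-4.97,-5.43,-0.93,1],
    [0,0,0,-4.97,-5.43,-0.93,1],
    [0,0,0,-4.97,-5.43,-0.93,1],
    [0,0,0,-4.97,-5.43,-0.93,1],
    [0,0,0,-4.97,-5.43,-0.93,1],
    [0,0,0,-4.97,-5.43,-0.93,1],
    [0,0,0,-4.97,-5.43,-0.93,1],
    [0,0,0,-4.97,-5.43,-0.93,1],
    [0,0,0,-4.97,-5.43,-0.93,1]
  ]
}}

```text
time_s: 1.17
position: [0.4628, -0.1482, 0.2502]
tcp_rot: [[-0.002, 1.0, -0.0], [1.0, 0.002, 0.0], [0.0, -0.0, -1.0]]
force: [0.7, -0.3, -0.5]
opening: 1.001
grasp_force: 0.0
```

```bash
python3 - <<'E'
from h import *
im,K,W=cam("wrist"); cv2.imwrite("pics/w1.png",im); np.savez("w1.npz",im=im,K=K,W=W); print(W.round(4).tolist())
E
```

```text
[[1.0, 0.0028, -0.0001, 0.4629], [0.0026, -0.9662, -0.2576, -0.0778], [-0.0008, 0.2576, -0.9662, 0.4123], [0.0, 0.0, 0.0, 1.0]]
```

Request:
{"method": "send_rows", "body": {
  "commands": [
    [0,0,0,-8.83,0.5,0,1],
    [0,0,0,-8.83,0.5,0,1],
    [0,0,0,-8.83,0.5,0,1],
    [0,0,0,-8.83,0.5,0,1],
    [0,0,0,-8.83,0.5,0,1],
    [0,0,0,-8.83,0.5,0,1],
    [0,0,0,-8.83,0.5,0,1],
    [0,0,0,-8.83,0.5,0,1],
    [0,0,0,-8.83,0.5,0,1],
    [0,0,0,-8.83,0.5,0,1],
    [0,0,0,-8.83,0.5,0,1],
    [0,0,0,-8.83,0.5,0,1]
  ]
}}

```text
time_s: 2.22
position: [0.4774, -0.4122, 0.2506]
tcp_rot: [[-0.002, 1.0, -0.0], [1.0, 0.002, 0.001], [0.001, -0.0, -1.0]]
force: [0.3, 0.1, -0.7]
opening: 0.998
grasp_force: 0.0
```

```bash
python3 - <<'E'
from h import *
im,K,W=cam("wrist"); np.savez("w2.npz",im=im,K=K,W=W); print(W.round(4).tolist())
a=np.load("w1.npz")["im"]
cv2.imwrite("pics/w12.png",np.vstack([cv2.resize(x[20:220,80:430],None,fx=1.5,fy=1.5,interpolation=cv2.INTER_CUBIC) for x in(a,im)]))
E
```

```text
[[1.0, 0.0029, -0.0002, 0.4775], [0.0028, -0.9663, -0.2574, -0.3418], [-0.0009, 0.2574, -0.9663, 0.4128], [0.0, 0.0, 0.0, 1.0]]
```

View pics/w12.png

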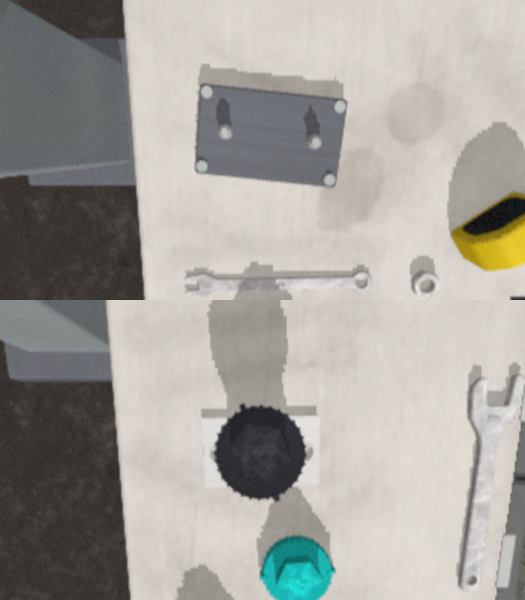

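Top half (w1): the stand plate has corners at about (205,88), (345,102), (330,185), (200,170) and pins at (225,132) and (315,142). Bottom half (w2): the black cap is centred at (261,453) with ribs at (248,407) and (275,497), the light foot spans (203..320, 415..487), and holes peek out at (213,455) and (308,452). Now I measure these.

```bash
python3 - <<'E'
from h import *
def topl(c,K,W,z): return np.array([onz(K,W,p,z)[:2] for p in c.reshape(-1,2)],np.float32)
def rect(P):
    r=cv2.minAreaRect((P*1000).astype(np.float32)); b=cv2.boxPoints(r); e=[b[1]-b[0],b[2]-b[1]]; e=max(e,key=np.linalg.norm)
    return np.round(r[0],1),np.round(r[1],1),round(np.degrees(np.arctan2(e[1],e[0]))%180,2)
def big(m,seed):
    n,l=cv2.connectedComponents(m.astype(np.uint8)); return (l==l[seed[1],seed[0]]).astype(np.uint8)
f=np.load("w1.npz");im,K,W=f["im"],f["K"],f["W"]
hsv=cv2.cvtColor(im,cv2.COLOR_BGR2HSV)
print("stand px",im[120,250],"bench",im[60,250],"shadow",im[70,220],im[70,280])
m=(im.max(2)<140)&(im[...,0].astype(int)-im[...,2]>5)
m=big(m,(255,125)); c=max(cv2.findContours(m,0,2)[0],key=cv2.contourArea)
print("stand",rect(topl(c,K,W,.015)))
for p in((225/1.5+80,132/1.5+20),(315/1.5+80,142/1.5+20)): print("pin",onz(K,W,p,.037).round(4))
f=np.load("w2.npz");im,K,W=f["im"],f["K"],f["W"]
cx,cy=int(261/1.5+80),int((453-300)/1.5+20)
print("foot",im[cy-15,cx-36],im[cy+15,cx+36],"bench",im[cy-60,cx+40],im[cy+30,cx+45], "cap",im[cy,cx])
m=big(im.max(2)<75,(cx,cy)); c=max(cv2.findContours(m,0,1)[0],key=cv2.contourArea)
P=topl(c,K,W,.085)*1000
med=(P.max(0)+P.min(0))/2
from scipy.optimize import least_squares
r=least_squares(lambda q:np.hypot(P[:,0]-q[0],P[:,1]-q[1])-q[2],[*med,33],loss="soft_l1",f_scale=.5).x
print("cap c,r (z.085)",r.round(2))
d=np.hypot(*(P-r[:2]).T)-r[2];a=np.degrees(np.arctan2(*(P-r[:2]).T[::-1]))
for k in np.where(d>1.2)[0]: print(round(a[k],1),round(d[k],1),end="; ")
g=im[cy-60:cy+60,cx-80:cx+80].astype(float); g=np.clip((g-20)*4.5,0,255).astype(np.uint8)
A=cv2.resize(g[20:100,35:125],None,fx=7,fy=7,interpolation=cv2.INTER_CUBIC)
cv2.imwrite("pics/hex.png",A)
l=im[cy-60:cy+60,cx-80:cx+80].astype(float); cv2.imwrite("pics/foot.png",cv2.resize(np.clip((l-120)*1.9,0,255).astype(np.uint8),None,fx=5,fy=5,interpolation=cv2.INTER_CUBIC)); print(cx,cy)
E
```

```text
stand px [122 115 114] bench [201 209 215] shadow [153 160 166] [182 190 196]
stand (array([466.1, -69.8]), array([ 73.3, 124.7]), np.float32(174.2))
pin [ 0.4297 -0.0669  0.037 ]
pin [ 0.5041 -0.0747  0.037 ]
foot [217 220 222] [218 222 223] bench [194 201 207] [198 206 212] cap [66 61 62]
cap c,r (z.085) [ 473.33 -346.81   31.61]
111.1 3.8; 113.4 3.3; 112.4 1.9; -72.3 1.3; -71.1 2.7; -69.9 4.2; -67.6 3.5; -66.9 2.5; -66.2 1.5; 110.1 2.5; 109.5 3.4; 254 122
```

View pics/hex.png

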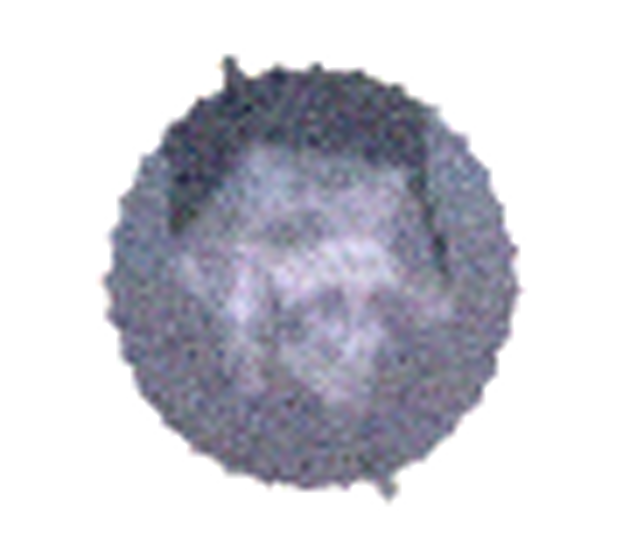

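View pics/foot.png

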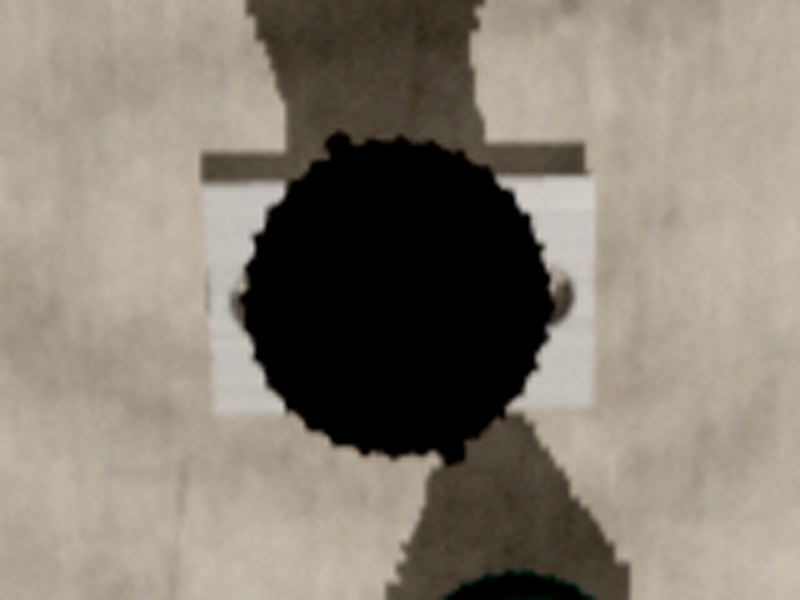

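The hexagon crop shows ribs at (230,65) and (388,490), which puts the rib line at 111° in world. The foot crop shows corners at about (202,182), (595,173), (595,407), (213,413), with holes peeking out at (232,300) and (575,297).

```bash
python3 - <<'E'
from h import *
f=np.load("w2.npz");im,K,W=f["im"],f["K"],f["W"]
cx,cy=254,122
q=lambda u,v,z:onz(K,W,(cx-80+u/5-.4,cy-60+v/5-.4),z)*1000
m=(im.min(2)>211); 
sub=np.zeros_like(m); sub[cy-32:cy+28,cx-45:cx+45]=m[cy-32:cy+28,cx-45:cx+45]
sub=cv2.morphologyEx(sub.astype(np.uint8),cv2.MORPH_OPEN,np.ones((3,3)))
ys,xs=np.where(sub); P=np.array([onz(K,W,(x,y),.008)[:2]*1000 for x,y in zip(xs,ys)],np.float32)
print("foot mask",cv2.minAreaRect(P))
C=np.array([q(202,182,.008),q(595,173,.008),q(595,407,.008),q(213,413,.008)]);print(C.round(1).tolist(),C.mean(0)); print("holes",q(232,300,.004),q(575,297,.004))
E
```

```text
foot mask ((473.32403564453125, -346.4700012207031), (103.43592834472656, 57.65057373046875), 1.0468107461929321)
[[420.8, -317.3, 8.0], [524.5, -314.8, 8.0], [526.6, -375.7, 8.0], [421.7, -377.6, 8.0]] [ 473.41718673 -346.35746267    8.        ]
holes [ 427.34693985 -347.56808376    4.        ] [ 520.64662961 -346.51795817    4.        ]
```

Request:
{"method": "send_rows", "body": {
  "commands": [
    [0,0,-1.4,1.1,-0.06,1,1],
    [0,0,-2.8,2.19,-0.13,1.5,1],
    [0,0,-4.2,2.19,-0.13,2,1],
    [0,0,-4.2,2.19,-0.13,3,1],
    [0,0,-4.2,2.19,-0.13,3.6,1],
    [0,0,-4.2,2.19,-0.13,4.2,1],
    [0,0,-4.2,2.19,-0.13,4.6,1],
    [0,0,-4.2,2.19,-0.13,5,1],
    [0,0,-4.2,2.19,-0.13,5,1],
    [0,0,-4.2,2.19,-0.13,5,1],
    [0,0,-4.2,2.19,-0.13,5,0],
    [0,0,-4.2,2.19,-0.13,5,0],
    [0,0,-4.2,2.19,-0.13,5,0],
    [0,0,-4.2,2.19,-0.13,5,0],
    [0,0,-4.2,2.19,-0.13,5,0],
    [0,0,-4.2,2.19,-0.13,5,0],
    [0,0,-4.2,2.19,-0.13,5,0],
    [0,0,-4.2,2.19,-0.13,5,0],
    [0,0,-4.2,2.19,-0.13,5,0],
    [0,0,-4.2,2.19,-0.13,5,0]
  ]
}}

```text
time_s: 3.93
position: [0.4735, -0.3482, 0.1004]
tcp_rot: [[-0.358, 0.934, 0.001], [0.934, 0.358, 0.0], [-0.0, 0.001, -1.0]]
force: [2.2, 0.4, -0.6]
opening: 0.409
grasp_force: 30.0
```

Request:
{"method": "send_rows", "body": {
  "commands": [
    [0,0,0,0,0,-0.3,0],
    [0,0,0,0,0,-1,0],
    [0,0,0,0,0,-2,0],
    [0,0,0.2,0.5,0.18,-2,0],
    [0,0,0.4,1.3,0.46,-2,0],
    [0,0,0.6,2.3,0.82,-2,0],
    [0,0,0.8,3.3,1.17,-2,0],
    [0,0,1,4.3,1.52,-2,0],
    [0,0,1.2,5.3,1.88,-2,0],
    [0,0,1.39,6.3,2.23,-2,0],
    [0,0,1.39,7.2,2.55,-2,0],
    [0,0,1.39,7.9,2.8,-2,0],
    [0,0,1.39,8.4,2.98,-2,0],
    [0,0,1.39,8.69,3.08,-2,0],
    [0,0,1.39,8.69,3.08,-2,0],
    [0,0,1.39,8.69,3.08,-2,0],
    [0,0,1.39,8.69,3.08,-1.7,0],
    [0,0,1.39,8.69,3.08,-1.7,0],
    [0,0,1.39,8.69,3.08,-1.7,0],
    [0,0,1.39,8.69,3.08,-1.7,0]
  ]
}}

```text
time_s: 5.6
position: [0.4659, -0.0725, 0.1511]
tcp_rot: [[-0.242, 0.97, -0.001], [0.97, 0.242, 0.0], [0.0, -0.001, -1.0]]
force: [0.3, -0.0, -5.1]
opening: 0.408
grasp_force: 30.0
```

```bash
python3 - <<'E'
from h import *
out=[]
for n,c in(("scene",(120,110)),("side",(110,110))):
    im,K,W=cam(n); np.savez(n+"3.npz",im=im,K=K,W=W)
    print(n,proj(K,W,[.4665,-.07,.015]).round(1))
    out.append(cv2.resize(im[c[1]:c[1]+110,c[0]:c[0]+100],None,fx=4,fy=4,interpolation=cv2.INTER_CUBIC))
cv2.imwrite("pics/chk.png",np.hstack(out)); print(read_state()["position"])
E
```

```text
scene [170.6 189.2]
side [171.9 191.7]
[ 0.46609521 -0.07232387  0.15136775]
```

View pics/chk.png

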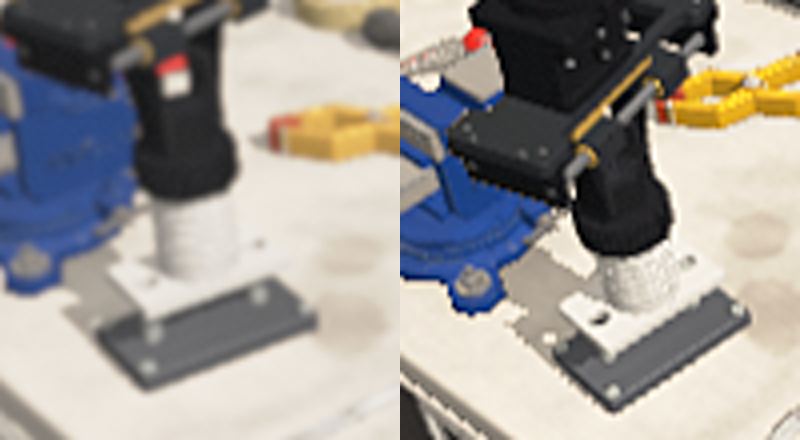

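The view shows the foot above the plate, parallel to it and centred in both cameras: foot near corner at side-crop (615,360), plate near corner at (612,405). I lower it carefully while watching the force.

Request:
{"method": "send_rows", "body": {
  "commands": [
    [0,0,0,0.01,0.02,0.2,0],
    [0,0,0,0.01,0.02,0.4,0],
    [0,0,0,0.01,0.02,0.5,0],
    [0,0,0,0.01,0.02,0.6,0],
    [0,0,0,0.01,0.02,0.7,0],
    [0,0,0,0.01,0.02,0.7,0],
    [0,0,0,0.01,0.02,0.7,0]
  ]
}}

```text
time_s: 6.28
position: [0.4664, -0.0712, 0.1302]
tcp_rot: [[-0.243, 0.97, -0.001], [0.97, 0.243, 0.0], [0.0, -0.0, -1.0]]
force: [-0.5, -0.2, -5.5]
opening: 0.409
grasp_force: 30.0
```

Request:
{"method": "send_rows", "body": {
  "commands": [
    [0,0,0,0,0,0.12,0],
    [0,0,0,0,0,0.24,0],
    [0,0,0,0,0,0.36,0],
    [0,0,0,0,0,0.44,0],
    [0,0,0,0,0,0.48,0],
    [0,0,0,0,0,0.5,0],
    [0,0,0,0,0,0.5,0],
    [0,0,0,0,0,0.5,0]
  ]
}}

```text
time_s: 6.95
position: [0.4663, -0.0713, 0.1155]
tcp_rot: [[-0.243, 0.97, -0.0], [0.97, 0.243, 0.0], [0.0, -0.0, -1.0]]
force: [-0.4, 0.3, -3.8]
opening: 0.408
grasp_force: 30.0
```

Request:
{"method": "send_rows", "body": {
  "commands": [
    [0,0,0,0,0,0.03,0],
    [0,0,0,0,0,0.06,0],
    [0,0,0,0,0,0.06,0],
    [0,0,0,0,0,0.06,0],
    [0,0,0,0,0,0.06,0],
    [0,0,0,0,0,0.06,0],
    [0,0,0,0,0,0.06,0]
  ]
}}

```text
time_s: 7.53
position: [0.4665, -0.0715, 0.1152]
tcp_rot: [[-0.243, 0.97, 0.001], [0.97, 0.243, -0.001], [-0.001, 0.0, -1.0]]
force: [-3.3, 0.7, 10.4]
opening: 0.418
grasp_force: 30.0
```

```bash
python3 - <<'E'
from h import *
out=[]
for n,c in(("scene",(120,110)),("side",(110,110))):
    im,K,W=cam(n)
    out.append(cv2.resize(im[c[1]:c[1]+110,c[0]:c[0]+100],None,fx=4,fy=4,interpolation=cv2.INTER_CUBIC))
cv2.imwrite("pics/chk2.png",np.hstack(out)); s=read_state();print(s["position"],s["force"],s["moment"],s["joint_positions"].round(1))
E
```

```text
[ 0.46650464 -0.07147665  0.11519669] [-2.79122175 -0.01730469  9.90610672] [0.12445238 0.82309043 0.04298937] [-22.3  28.8 109.5  -0.   41.6 -36.3]
```

View pics/chk2.png

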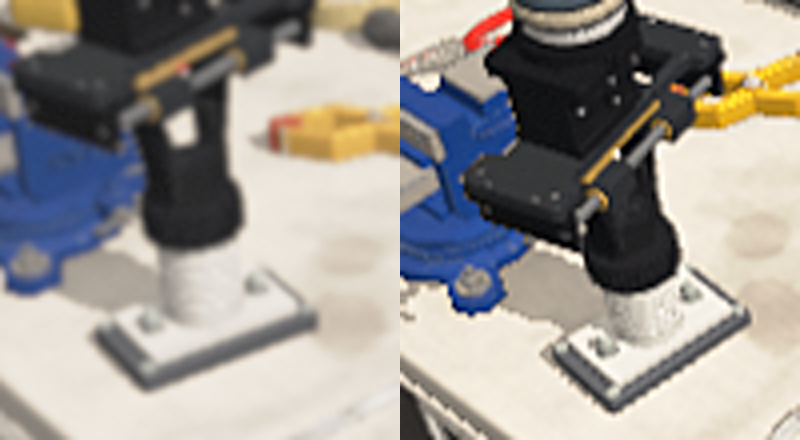

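The picture shows both pins through the foot holes at scene-crop (150,320) and (258,280), with the foot flat on the plate. I start unscrewing.

Request:
{"method": "send_rows", "body": {
  "commands": [
    [0,0,-0.4,0,0,0,0],
    [0,0,-1,0,0,0,0],
    [0,0,-1.7,0,0,0,0],
    [0,0,-2.4,0,0,0,0],
    [0,0,-3.1,0,0,0,0],
    [0,0,-3.8,0,0,0,0],
    [0,0,-4.5,0,0,0,0],
    [0,0,-5.2,0,0,0,0],
    [0,0,-6,0,0,0,0],
    [0,0,-6,0,0,0,0],
    [0,0,-6,0,0,0,0]
  ]
}}

```text
time_s: 8.55
position: [0.4683, -0.0717, 0.1153]
tcp_rot: [[-0.695, 0.719, 0.004], [0.719, 0.695, -0.001], [-0.004, 0.002, -1.0]]
force: [0.4, 0.8, 7.8]
opening: 0.412
grasp_force: 30.0
```

```bash
python3 - <<'E'
from h import *
s=read_state();print(s["position"],s["force"],s["moment"],s["joint_positions"].round(1),s["opening"])
E
```

```text
[ 0.46827944 -0.07167445  0.11526169] [0.37214937 0.79813534 7.76026058] [ 0.35627443  0.18042615 -0.0176668 ] [-2.230e+01  2.890e+01  1.095e+02  1.000e-01  4.140e+01 -6.630e+01] 0.4119312496826578
```

Request:
{"method": "send_rows", "body": {
  "commands": [
    [0,0,-0.7,0,0,0,0],
    [0,0,-1.4,0,0,0,0],
    [0,0,-2.1,0,0,0,0],
    [0,0,-2.8,0,0,0,0],
    [0,0,-3.5,0,0,-0.02,0],
    [0,0,-4.2,0,0,-0.04,0],
    [0,0,-4.9,0,0,-0.04,0],
    [0,0,-5.6,0,0,-0.04,0],
    [0,0,-6.3,0,0,-0.04,0],
    [0,0,-7,0,0,-0.05,0],
    [0,0,-7.6,0,0,-0.05,0],
    [0,0,-8.2,0,0,-0.05,0],
    [0,0,-8.2,0,0,-0.05,0],
    [0,0,-8.2,0,0,-0.05,0]
  ]
}}

```text
time_s: 9.72
position: [0.4685, -0.0718, 0.1169]
tcp_rot: [[-0.996, 0.086, 0.005], [0.086, 0.996, -0.001], [-0.005, -0.001, -1.0]]
force: [0.7, 1.1, 7.1]
opening: 0.41
grasp_force: 30.0
```

```bash
cat > ribs.py <<'E'
from h import *
s=read_state();print(s["position"],s["force"],s["moment"],s["opening"])
out=[]
for n,c in(("scene",(120,110)),("side",(110,110))):
    im,K,W=cam(n)
    out.append(cv2.resize(im[c[1]:c[1]+110,c[0]:c[0]+100],None,fx=4,fy=4,interpolation=cv2.INTER_CUBIC))
cv2.imwrite("pics/chk3.png",np.hstack(out))
E
python3 ribs.py
```

```text
[ 0.46847041 -0.0718146   0.11691112] [0.69747306 1.11530958 7.06975237] [0.26587958 0.09782973 0.04511248] 0.41007333961479675
```

Request:
{"method": "send_rows", "body": {
  "commands": [
    [0,0,0,0,0,-0.05,0],
    [0,0,0,0,0,-0.1,0],
    [0,0,0,0,0,-0.15,0],
    [0,0,0,0,0,-0.2,0],
    [0,0,0,0,0,-0.2,0],
    [0,0,0,0,0,-0.2,0]
  ]
}}

```text
time_s: 10.32
position: [0.4665, -0.0713, 0.1211]
tcp_rot: [[-0.996, 0.086, 0.0], [0.086, 0.996, -0.0], [-0.0, -0.0, -1.0]]
force: [-0.5, -0.3, -1.5]
opening: 0.411
grasp_force: 30.0
```

The force equals the cap's weight alone, so the threads are free. I lift straight up to about 2 cm above the rim.

Request:
{"method": "send_rows", "body": {
  "commands": [
    [0,0,0,0,0,-0.1,0],
    [0,0,0,0,0,-0.25,0],
    [0,0,0,0,0,-0.4,0],
    [0,0,0,0,0,-0.55,0],
    [0,0,0,0,0,-0.7,0],
    [0,0,0,0,0,-0.85,0],
    [0,0,0,0,0,-1,0],
    [0,0,0,0,0,-1.1,0],
    [0,0,0,0,0,-1.1,0],
    [0,0,0,0,0,-1.1,0],
    [0,0,0,0,0,-1.1,0]
  ]
}}

```text
time_s: 11.23
position: [0.4663, -0.0713, 0.154]
tcp_rot: [[-0.996, 0.086, -0.0], [0.086, 0.996, 0.0], [0.0, 0.0, -1.0]]
force: [-0.3, 0.2, 0.1]
opening: 0.411
grasp_force: 30.0
```

```bash
python3 ribs.py
```

```text
[ 0.46634005 -0.07128258  0.15404378] [-0.32980578  0.23184779  0.07997697] [0.07463182 0.00984787 0.01382424] 0.4105212249181412
```

View pics/chk3.png

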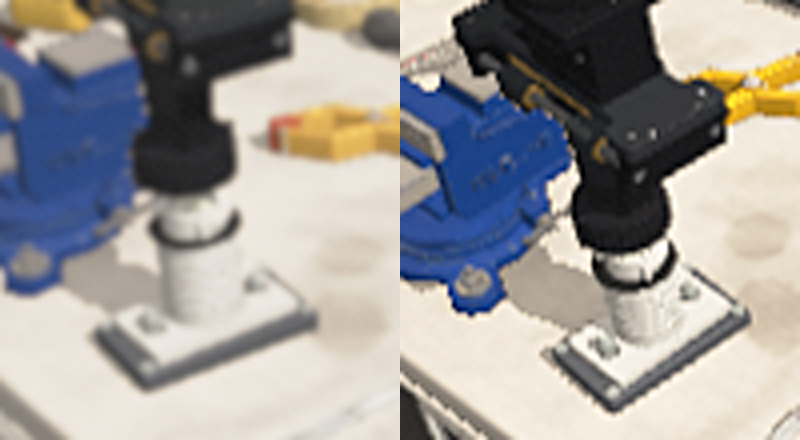

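The cap is held level above the neck (scene-crop (187,165)), the black shoulder ring shows at (195,235), and the foot is still flat over both pins.

```bash
python3 -c "
from rig import bot
print(bot.hand_in())"
```

```text
the job is handed in; nothing more can be done
None
```

The job is handed in, with no verdict returned: the housing is seated on both pins, and the unscrewed cap is held level about 2 cm above the open mouth, after about 11 s of the 51 s allowed.

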